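# Steer the scanner's pointer spot into the ring mark

### The arm

A 6-joint arm with a two-finger parallel gripper is mounted at the origin on the work surface. World frame = base frame: x ahead of the robot, y to its left, z up, the work surface at z = 0. Lengths are in m, angles in degrees, forces in N, time in s.
With the tool pointing down it reaches from about 0.4 to 0.825 m from the base axis. Payload 7 kg.
Tool frame: the origin (TCP) lies at the very end of the fingers, on their centre line; the grasp point (between the pads) lies 19 mm behind it; x points along the fingers, z is the direction in which the jaws open and shut, and the axes are right-handed (so a half turn about x gives the same grasp; the last joint's range is limited). The gripper opens to 88 mm and grips with 3 to 60 N. Pads are 19 mm wide; open, the fingers measure 130 mm over their backs; the gripper's body (78 mm by 193 mm) begins 47 mm behind the grasp point.
Start: joints at [-54.826, 20.546, 0.682, 0, -70.136, -16.507], TCP at [0.216, -0.639, 0.227] pointing down, gripper open.
Joint ranges: [-176.03, 176.03], [-82.01, 121.73], [-58.28, 71.71], [-173.87, 95.51], [-174.79, -0.11], [-173.66, 173.66]. Speed limits (degrees/s): [136.94, 136.94, 172.46, 180, 180, 180].

### API

Orientations are given as [roll, pitch, yaw] about the fixed x, y, z axes, in that order (R = Rz(yaw) Ry(pitch) Rx(roll)).
In Python, from plant import * gives the robot as it stands.
- The arm moves only by the tool arm_command, never from a script. Its argument "commands" is one flat list of numbers, 5 for each row, row after row: the shift along the tool's x, y, z in mm, then the turn about the tool's x in degrees, then the opening in per cent of the stroke, from 0 (shut) to 100 (fully open). A call has 1 to 5 rows; each row shifts and turns the pose as measured when the row begins, along the tool's axes as they then stand; what a row does not reach is not made up. A row lasts 1/8 s, in which the tool goes at most 62.5 mm and 10.7 degrees, less where a joint would pass 70% of its speed; a pose out of reach is approached as far as the arm can. A call is refused whole if a number of a shift passes 62.5 or a number of a turn 10.7, either way. A call with a gripper value outside its range is refused whole. The fingers move at their own pace and stop on an object; the grip force is fixed at half the most. Time passes only in rows, so rows that do not move let the fingers close. It gives the time, the measured TCP pose, the force and the opening at its end, in the units of the state.
- get_obs(): the state, without advancing time (a new reading comes with each control period).
- snapshot(name): name is "scene" or "side" or "wrist"; returns a dict with "frame" (420x560x3 uint8, blue, green, red), "fov_y" (degrees; the focal length in pixels is half the picture's height over the tangent of half this angle, whatever the lens; pixels are square), "cx", "cy" (the principal point, pixels), "dist" ([k1, k2, p1, p2, k3] as OpenCV has them; the pictures are not rectified), "world_to_cam" (4x4, takes a point from world to camera coordinates). Camera axes: x right, y up, looking along -z (the intrinsics and any distortion apply to the point x, -y, -z); pixel columns grow to the right and rows downward; lengths in m; the calibration is good to about 2 mm. A picture is of the moment at which its call begins. There is no depth.
- close_job(): hands the job in, once; it reports no verdict.
The state is a dict: "clock": time; "joint_pos": joint angles; "qvel": joint speeds; "tau": joint torques, N m; "tool_pos": TCP position; "orientation": TCP orientation; "force": force on the tool from outside, world axes, zero at the start; "moment": the same for the moment, N m; "opening": finger opening in m.
Only numpy, scipy, OpenCV 4.12 (cv2) and the standard library are available. Lean on these libraries where they do the work, as an engineer would, in place of code of your own. Each camera call takes 0.05 s, during which the arm holds its last target. There are 200 camera calls.

### The job

Set up the dental scanner: turn the two wing screws of its mirror mount until the red spot of light on the stage lies wholly inside the ring-shaped mark. Do not touch the mirror or disturb the bottle, the jar and the plaster cast, and let go of the screws at the end.

Things in the scene. Friction and masses are not known exactly. Their poses are not given: they have to be found in the camera images.
- rig: The scanner, fixed to the bench: dark base slab 360 x 310 x 12 mm; on it a swivelling mirror head (near), a square stage (far) and a gearbox block to the left of the head. Origin at bench height on the head's vertical swivel axis; x points from head to stage, y left, z up. The head has a grey plate (128 mm along y, 105 up the slope) with its top face's middle at (0, 0, 150) mm.
- stage_centre (a point): Centre of the stage's top: a pale square, 160 x 160 mm, at (165, 0, 30) mm in the rig's frame, axes as the rig's. The spot of light and four black marks lie on it.
- head_screw_grip (a point): Middle of the wing of the screw on the mirror head, where to grip: a steel bar 64 long, 14 thick, 26 mm high along the axis; its middle is 35 mm, its underside 22 mm, out from the sloping plate, the plate 105 x 128 mm. The frame turns with the screw: z out along the axis, 30 degrees from vertical, leaning back to the rig's -x; x along the 64 mm length, y across the 14 mm.
- side_screw_grip (a point): The same for the screw on the gearbox, 150 mm to the left (rig +y) of the head's, 30 mm further along x and 40 mm lower. Same wing, same tilt of its axis; it stands 35 mm out from a sloping face of 70 x 60 mm, whose middle is at (30, 150, 110) mm in the rig's frame.
- head_screw (a joint): Turn of the head's screw (rad), positive clockwise as seen looking at its wing; stops at -3.6 and 3.6. It stays where it is left; turning takes about 0.1 N m. At zero the wing's length points straight up the slope. It tilts the mirror: each radian of positive turn draws the spot 20 mm straight towards the head's swivel axis, negative turn sends it away.
- side_screw (a joint): Turn of the gearbox's screw (rad), signs, zero and stops as for the other; turning takes about 0.2 N m. It swivels the head, with its screw and mirror, about the rig's z axis: each radian of positive turn swings head and spot by 0.12 rad clockwise seen from above (the spot goes to the rig's -y, about 20 mm at the stage's centre).
- spot_centre (a point): Centre of the round red spot of light, 12 mm across, on the stage's top. With both screws at zero it lies at the stage's centre, 165 mm from the swivel axis.
- ring_mark_centre (a point): Centre of the target mark: a black ring on the stage, 22 mm inside and 30 mm outside diameter. Four black marks lie on the stage's diagonals, each about 38 mm from its centre along x and along y, in any order: this ring, a square outline, a triangle outline and a plain cross.
- square_mark_centre (a point): Centre of the square mark (about 26 mm), not the target.
- triangle_mark_centre (a point): Centre of the triangular mark, not the target.
- cross_mark_centre (a point): Centre of the cross-shaped mark, not the target.
- mirror_face (a point): Middle of the mirror's glass, 92 x 80 mm, under the head's plate, facing the stage; not to be touched.
- amber_bottle: Bystander: loose amber bottle, 64 mm across, 150 mm high, beyond the stage's +x side, beside the jar; origin at its foot.
- powder_jar: Bystander: loose white jar with a black lid, 84 mm across, 110 mm high, beyond the stage's +x side; origin at its foot.
- plaster_cast: Bystander: loose plaster cast of a dental arch, 70 x 66 x 33 mm, beside the gearbox on the rig's +y side; origin at its underside.

How it is judged (in metres and radians):
At the end, for the whole second after the job is handed in: The spot lies wholly inside the ring mark (centres within 5 mm of each other) and both screws are at rest and released (horizontal distance between spot_centre and ring_mark_centre below 0.005 m and velocity of joint side_screw between -0.05 and 0.05 rad/s and velocity of joint head_screw between -0.05 and 0.05 rad/s); the robot touches nothing.
It fails at once if the amber bottle is moved more than 20 mm or tipped (distance of amber_bottle from where it was at the start of the episode above 0.02 m or angle between amber_bottle's own z axis and vertical above 0.25 rad).
It fails at once if the jar is moved more than 20 mm or tipped (distance of powder_jar from where it was at the start of the episode above 0.02 m or angle between powder_jar's own z axis and vertical above 0.25 rad).
It fails at once if the plaster cast is moved more than 20 mm or tipped (distance of plaster_cast from where it was at the start of the episode above 0.02 m or angle between plaster_cast's own z axis and vertical above 0.25 rad).
It fails at once if the robot touches the mirror (contact force between any of the fingers, the arm and mirror above 0.5 N).
It also fails if it takes over 72 s, if anything falls off the work surface, if the arm or the gripper's body presses on something with over 40 N, if the wrist force passes 120 N, or if a joint passes its speed limit or range.

## Working session

There is one attempt and no reset: what is moved stays moved. The work goes in short steps, Python scripts to look and compute and a tool call to move; the robot and the scene stay as the last step left them, time stands still between calls to the robot, and variables do not carry over. Pictures are saved under pics/ and viewed, about 8 in all and at most 12, crops included, and the job is handed in when it is done.

Besides the shell and the picture viewer there is one more tool, called after ">>>" as a command line: name --argument value ..., lists and objects as JSON in quotes. arm_command: Moves the arm, as the interface text tells. Its arguments: {"type":"object","properties":{"commands":{"type":"array"}},"required":["commands"]}

```bash
mkdir -p pics; ls; python3 - <<'E'
from plant import *
import cv2
o=get_obs();print(o)
for n in("scene","side","wrist"):
    s=snapshot(n);cv2.imwrite(f"pics/{n}0.png",s["frame"]);print(n,s["fov_y"],s["cx"],s["cy"],s["dist"],s["world_to_cam"])
a=cv2.imread("pics/scene0.png");b=cv2.imread("pics/side0.png")
E
```

```text
pics
{'clock': 0.0, 'joint_pos': array([-5.48255594e+01,  2.05909440e+01,  6.33884910e-01, -1.93076374e-02,
       -7.01354805e+01, -1.65055543e+01]), 'qvel': array([ 0.10839231,  0.02238677,  0.0776181 , -0.02098126,  0.0589802 ,
       -0.02586841]), 'tau': array([ 2.29201636e-03, -5.82713521e+01,  2.93057370e+01,  6.99725837e+00,
        6.87906679e-03, -1.13666247e-04]), 'tool_pos': array([ 0.215867  , -0.63903993,  0.22563163]), 'orientation': array([  5.4100659 ,  89.90569656, 114.0723769 ]), 'force': array([ 0.858259  , -0.84027183, -0.27234301]), 'moment': array([0.00262393, 0.01190323, 0.0027957 ]), 'opening': 0.08767301712324013}
scene 51.90173482257393 274.73458744922357 209.7532958833443 [-0.05502969  0.          0.          0.          0.        ] [[ 0.82562363  0.56394254  0.0177324  -0.53431625]
 [-0.37600141  0.5264978   0.76251099  0.13111257]
 [ 0.42067631 -0.6362145   0.64673221 -1.30586195]
 [ 0.          0.          0.          1.        ]]
side 51.29325256977533 277.84463191049196 204.5351856760527 [0.02503575 0.         0.         0.         0.        ] [[-0.99964593 -0.02647711 -0.00263972  0.62246626]
 [ 0.01723249 -0.71980142  0.69396611 -0.10816085]
 [-0.02027429  0.69367491  0.72000283 -1.0897842 ]
 [ 0.          0.          0.          1.        ]]
wrist 68.06279694932545 273.85472886827614 207.88669513746584 [-0.06038067  0.          0.          0.          0.        ] [[-3.19569629e-01  9.47562793e-01  7.53547427e-05  6.74541830e-01]
 [-9.06389823e-01 -3.05660679e-01 -2.91597389e-01  3.84328741e-02]
 [-2.76283804e-01 -9.32539704e-02  9.56541142e-01 -3.90438636e-01]
 [ 0.00000000e+00  0.00000000e+00  0.00000000e+00  1.00000000e+00]]
```

View pics/scene0.png

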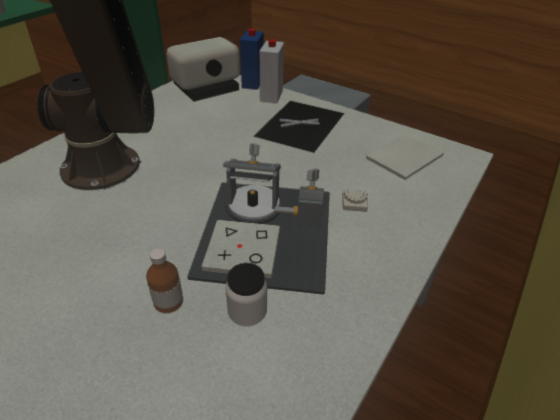

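View pics/side0.png

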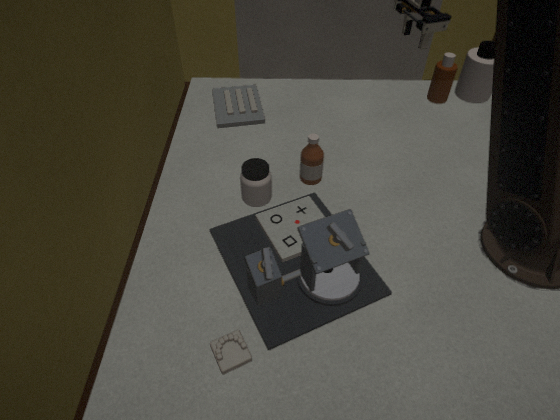

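The scene view shows the ring at about (256,258), the spot at (239,246), the cross at (224,255), the triangle at (231,232) and the square at (262,234). In the side view the ring is at (276,218), the spot at (297,222), the head screw at (342,235) and the side screw at (267,263). Next I'll enlarge these areas and measure.

```bash
cat > h.py <<'E'
from plant import *
import numpy as np, cv2
from scipy.spatial.transform import Rotation as Ro
def cam(s):
    f=s["frame"].shape[0]/2/np.tan(np.radians(s["fov_y"]/2))
    return np.array([[f,0,s["cx"]],[0,f,s["cy"]],[0,0,1]]),np.array(s["dist"]),np.array(s["world_to_cam"])
def ray(s,p):
    K,d,W=cam(s);u=cv2.undistortPoints(np.array(p,float).reshape(-1,1,2),K,d).reshape(-1,2)
    v=np.c_[u[:,0],-u[:,1],-np.ones(len(u))]@W[:3,:3]
    return -W[:3,:3].T@W[:3,3],v
def plane(s,p,z):
    c,v=ray(s,p);return c+v*((z-c[2])/v[:,2])[:,None]
def proj(s,P):
    K,d,W=cam(s);q=np.atleast_2d(P)@W[:3,:3].T+W[:3,3];q=q*[1,-1,-1]
    return cv2.projectPoints(q,np.zeros(3),np.zeros(3),K,d)[0].reshape(-1,2)
def tri(sa,pa,sb,pb):
    A=np.zeros((3,3));b=np.zeros(3)
    for s,p in((sa,pa),(sb,pb)):
        c,v=ray(s,[p]);v=v[0]/np.linalg.norm(v[0]);M=np.eye(3)-np.outer(v,v);A+=M;b+=M@c
    return np.linalg.solve(A,b)
def red(s):
    f=s["frame"].astype(int);m=((f[...,2]>110)&(f[...,1]<70)&(f[...,0]<70)).astype(np.uint8)
    n,l,st,c=cv2.connectedComponentsWithStats(m);return [(c[i].round(2),st[i,4]) for i in range(1,n) if st[i,4]>3]
def pale(s,seed):
    f=s["frame"];g=f.copy();m=np.zeros((422,562),np.uint8)
    cv2.floodFill(g,m,seed,0,(9,)*3,(9,)*3,4|cv2.FLOODFILL_MASK_ONLY|(255<<8));return m[1:-1,1:-1]
E
python3 - <<'E'
from h import *
S={n:snapshot(n) for n in("scene","side")}
for n in S: print(n,red(S[n]))
a=S["scene"]["frame"][145:285,190:340];b=S["side"]["frame"][190:330,205:395]
o=np.zeros((600,800,3),np.uint8)
cv2.imwrite("pics/c_scene.png",cv2.convertScaleAbs(cv2.resize(a,None,fx=4,fy=4,interpolation=cv2.INTER_CUBIC),alpha=1.4));cv2.imwrite("pics/c_side.png",cv2.convertScaleAbs(cv2.resize(b,None,fx=4,fy=4,interpolation=cv2.INTER_CUBIC),alpha=1.4))
E
```

```text
scene [(array([251.22,  29.44]), np.int32(9)), (array([272.  ,  40.38]), np.int32(8)), (array([239.44, 245.67]), np.int32(9))]
side [(array([296.71, 221.5 ]), np.int32(14))]
```

View pics/c_scene.png

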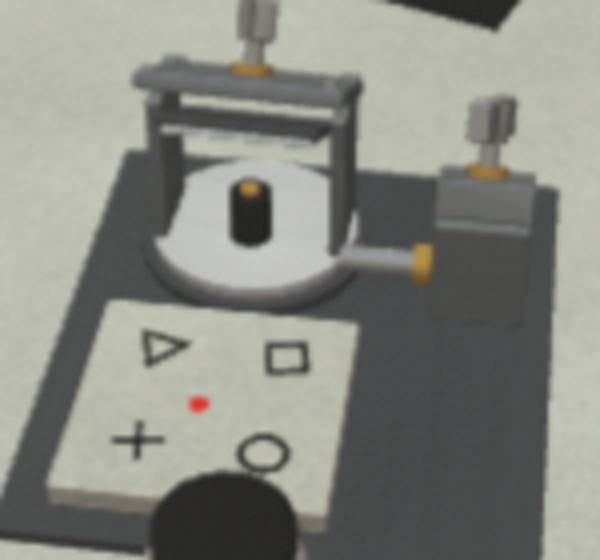

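View pics/c_side.png

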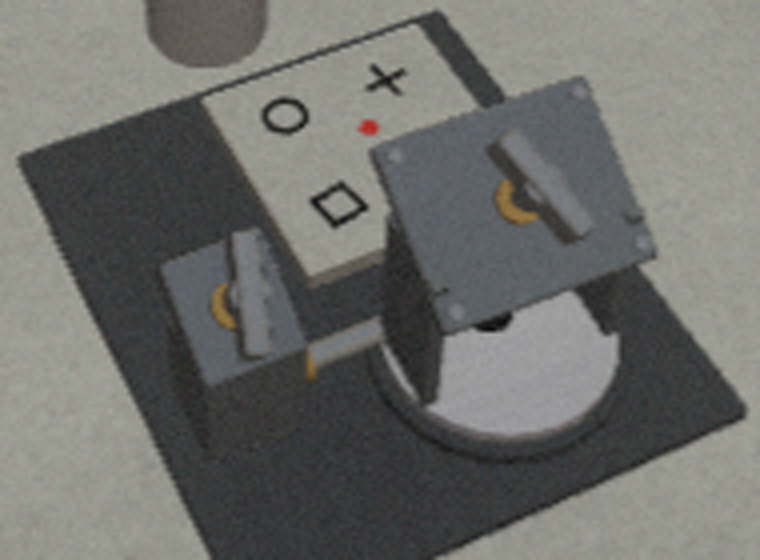

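In the crops, the ring is on the gearbox side at the far end of the stage, the square is near the head on the gearbox side, and the triangle and cross are on the −y side. The spot is close to the stage centre. Next I'll fit the rig pose and the wing angles.

```bash
cat > fit.py <<'E'
from h import *
S={n:snapshot(n) for n in("scene","side")}
un=lambda L,o:(np.array(L,float)+.5)/4-.5+o
sc=un([(109,300),(359,324),(50,488),(326,515),(162,348),(287,358),(137,440),(263,453),(199,404)],(190,145))
m=np.array([(85,-80),(85,80),(245,-80),(245,80),(127,-38),(127,38),(203,-38),(203,38)])/1e3
sd=un([(205,100),(312,277),(340,205),(386,80),(285,116),(368,127)],(205,190))
ms=np.array([(245,80),(85,80),(127,38),(203,-38),(203,38)])/1e3
A=plane(S["scene"],sc,.03)[:,:2];B=plane(S["side"],sd,.03)[:,:2]
def fit(P,Q):
    M=(Q-Q.mean(0)).T@(P-P.mean(0));th=np.arctan2(M[1,0]-M[0,1],M[0,0]+M[1,1])
    R=np.array([[np.cos(th),-np.sin(th)],[np.sin(th),np.cos(th)]]);t=Q.mean(0)-R@P.mean(0);return th,R,t,(P@R.T+t-Q)*1e3
for P,Q in((m,A[:8]),(ms,B[:5]),(np.r_[m,ms],np.r_[A[:8],B[:5]])):
    th,R,t,e=fit(P,Q);print(np.degrees(th).round(2),t.round(4),np.abs(e).max(0).round(1),e.std().round(1))
for X in(A,B): print("spot,ring rig", ((X[-1]-t)@R*1e3).round(1), ((X[-2]-t)@R*1e3).round(1))
T=np.eye(4);T[:2,:2]=R;T[:2,3]=t;np.save("rig.npy",T)
# wings: back-project ends of top face in the side view onto the wing's top plane (48 mm out)
ax=np.array([-.5,0,.8660254]);up=np.array([.8660254,0,.5])
def wing(base,swiv,ends):
    Rz=Ro.from_euler('z',swiv).as_matrix();RR=T[:3,:3]@Rz
    n=RR@ax;u=RR@up;l=RR@[0,1,0];c=T[:3,3]+T[:3,:3]@base if swiv==0 else T[:3,3]+RR@base
    top=c+n*.048;C,v=ray(S["side"],un(ends,(205,190)));X=C+v*(((top-C)@n)/(v@n))[:,None]
    q=X-top;print("wing ends (up,left) mm",np.c_[q@u,q@l].round(4)*1e3,"turn cw deg",np.degrees(np.arctan2(-((q[0]-q[1])@l),(q[0]-q[1])@u)).round(1),"grip",(c+n*.035).round(4))
spot=((A[-1]+B[-1])/2-t)@R;sw=np.arctan2(spot[1],spot[0]);print("swivel",sw,"side",-sw/.12,"head",(0.165-np.hypot(*spot))/.02)
wing(np.array([0,0,.150]),sw,[(505,138),(578,238)])
wing(np.array([.03,.15,.110]),0,[(241,232),(258,354)])
o=get_obs();print(o["tool_pos"],Ro.from_euler('xyz',o["orientation"],degrees=True).as_matrix().round(3))
print("dirs up", (R@[1,0]).round(3))
E
python3 fit.py
```

```text
-62.33 [0.5022 0.1105] [2.4 3.6] 1.5
-61.75 [0.4989 0.1079] [4.1 3.2] 2.1
-62.23 [0.5012 0.1098] [4.9 4.1] 2.0
spot,ring rig [169.3  -6. ] [203.4  37.2]
spot,ring rig [174.5  -7.3] [206.5  35.9]
swivel -0.03865226862443623 side 0.32210223853696857 head -0.3521783566200379
wing ends (up,left) mm [[ 28.6  13.1]
 [-30.1  -2.7]] turn cw deg -15.1 grip [0.4936 0.1256 0.1803]
wing ends (up,left) mm [[ 32.   -5.8]
 [-27.3   9.7]] turn cw deg 14.7 grip [0.6397 0.1686 0.1403]
[ 0.21596942 -0.63939848  0.22636093] [[-0.    -0.947 -0.32 ]
 [ 0.    -0.32   0.947]
 [-1.     0.     0.   ]]
dirs up [ 0.466 -0.885]
```

Rig heading is −62.2°, with its origin near (0.501, 0.110). The side screw is at about +0.3 rad and the head screw at about −0.33 rad, so both need roughly −105° (CCW). I'll write a small row planner.

```bash
cat > go.py <<'E'
from h import *
import sys
# go.py x y z(mm) heading(deg, of tool z, mod 180) rows opening
x,y,z,hd,n,op=map(float,sys.argv[1:7]);n=int(n)
o=get_obs();p=np.array(o["tool_pos"])*1e3;R=Ro.from_euler('xyz',o["orientation"],degrees=True)
M=R.as_matrix();h=np.degrees(np.arctan2(M[1,2],M[0,2]));full=len(sys.argv)>7
d=(hd-h+180)%360-180 if full else (hd-h+90)%180-90
D=np.array([x,y,z])-p
for i in range(n):
    t=-d/n; Ri=R*Ro.from_euler('x',-d*i/n,degrees=True)
    print((Ri.inv().apply(D/n)).round(1),round(t,1),op)
print("tcp",p.round(1),"heading",h.round(1),"j",o["joint_pos"].round(1),"F",np.round(o["force"],1),"op",round(o["opening"]*1e3,1),"t",o["clock"],"tilt",M[2,0].round(4))
E
python3 go.py 640 169 300 192 17 100 f
```

```text
[ -4.3 -38.8  37.1] -4.9 100.0
[ -4.3 -41.9  33.6] -4.9 100.0
[ -4.3 -44.6  29.9] -4.9 100.0
[ -4.3 -47.   26. ] -4.9 100.0
[ -4.3 -49.   21.9] -4.9 100.0
[ -4.3 -50.7  17.6] -4.9 100.0
[ -4.3 -52.   13.2] -4.9 100.0
[ -4.3 -53.    8.7] -4.9 100.0
[ -4.3 -53.5   4.2] -4.9 100.0
[ -4.3 -53.7  -0.4] -4.9 100.0
[ -4.3 -53.5  -5. ] -4.9 100.0
[ -4.3 -52.8  -9.6] -4.9 100.0
[ -4.3 -51.8 -14. ] -4.9 100.0
[ -4.3 -50.4 -18.4] -4.9 100.0
[ -4.3 -48.7 -22.7] -4.9 100.0
[ -4.3 -46.6 -26.7] -4.9 100.0
[ -4.3 -44.1 -30.6] -4.9 100.0
tcp [ 216.  -639.4  226.4] heading 108.7 j [-54.8  20.6   0.7  -0.  -70.1 -16.5] F [-0.1 -0.3 -0.3] op 87.8 t 0.35 tilt -1.0
```

>>> arm_command --commands '[-40,0,0,0,100,-30,-39,37,-5,100,0,-42,34,-5,100,0,-45,30,-5,100,0,-47,26,-5,100]'

```text
clock: 0.98
tool_pos: [0.3162, -0.4456, 0.2968]
orientation: [-19.9, 89.8, 109.0]
force: [0.7, -0.5, -0.3]
opening: 0.0878
```

>>> arm_command --commands '[0,-49,22,-5,100,0,-51,18,-5,100,0,-52,13,-5,100,0,-53,9,-5,100,0,-54,4,-5,100]'

```text
clock: 1.6
tool_pos: [0.4385, -0.1962, 0.2989]
orientation: [-125.7, 89.8, 29.0]
force: [0.8, -0.8, 0.2]
opening: 0.0875
```

```bash
python3 go.py 640 169 300 192 10 100 f
```

```text
[  0.  -41.6  -2.7] -3.7 100.0
[  0.  -41.4  -5.3] -3.7 100.0
[  0.  -40.9  -8. ] -3.7 100.0
[  0.  -40.3 -10.7] -3.7 100.0
[  0.  -39.5 -13.3] -3.7 100.0
[  0.  -38.6 -15.8] -3.7 100.0
[  0.  -37.5 -18.3] -3.7 100.0
[  0.  -36.2 -20.7] -3.7 100.0
[  0.  -34.8 -23. ] -3.7 100.0
[  0.  -33.2 -25.2] -3.7 100.0
tcp [ 438.5 -196.2  298.9] heading 154.8 j [ -0.7  -0.7 -16.1  -0.1 -74.4 -24.6] F [ 0.8 -0.8  0.2] op 87.5 t 1.6 tilt -1.0
```

>>> arm_command --commands '[0,-42,-3,-4,100,0,-42,-5,-4,100,0,-41,-8,-4,100,0,-41,-11,-4,100,0,-40,-13,-4,100]'

```text
clock: 2.22
tool_pos: [0.5394, -0.0019, 0.3015]
orientation: [-156.2, 89.6, 19.4]
force: [0.8, -0.3, 0.5]
opening: 0.0878
```

>>> arm_command --commands '[0,-39,-16,-4,100,0,-38,-18,-4,100,0,-36,-21,-4,100,0,-35,-23,-4,100,0,-33,-25,-4,100]'

```text
clock: 2.85
tool_pos: [0.6325, 0.1933, 0.3035]
orientation: [-176.0, 89.5, 20.3]
force: [0.0, -0.2, 0.4]
opening: 0.0878
```

```bash
python3 go.py 640 169 132 192 4 60 f; python3 - <<'E'
from h import *
s=snapshot("wrist");cv2.imwrite("pics/w1.png",s["frame"])
a=snapshot("side");cv2.imwrite("pics/s1.png",a["frame"]); print(red(a),red(snapshot("scene")))
E
```

```text
[42.9  6.4  0.3] 1.1 60.0
[42.9  6.4  0.2] 1.1 60.0
[42.9  6.4  0.1] 1.1 60.0
[42.9  6.4 -0.1] 1.1 60.0
tcp [632.5 193.3 303.5] heading -163.7 j [ 33.9  16.9   5.3   0.1 -77.9 -17.6] F [ 0.  -0.2  0.4] op 87.8 t 2.85 tilt -1.0
[(array([296.75, 221.38]), np.int32(8))] [(array([251.5,  29.5]), np.int32(8)), (array([272.,  40.]), np.int32(5)), (array([239.44, 245.67]), np.int32(9))]
```

View pics/w1.png

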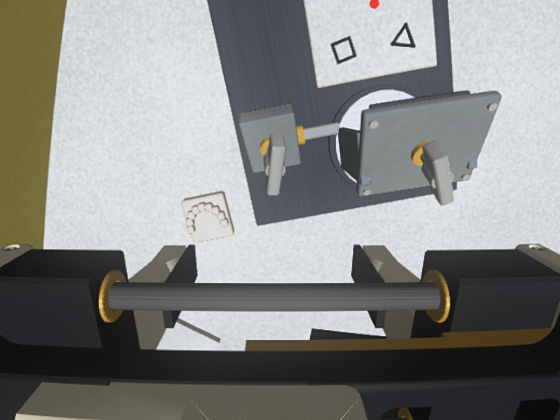

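The wrist view shows the side wing around (277,165) and the head wing around (438,172). I'll compare those with where the fit predicts the wings.

```bash
cat > wp.py <<'E'
from h import *
T=np.load("rig.npy");ax=np.array([-.5,0,.8660254]);up=np.array([.8660254,0,.5]);le=np.array([0,1.,0])
def wing(base,sw,q):
    RR=T[:3,:3]@Ro.from_euler('z',sw).as_matrix();c=T[:3,3]+(RR if base[1]==0 else T[:3,:3])@base
    if base[1]: RR=T[:3,:3]
    L=RR@(up*np.cos(q)-le*np.sin(q));Wd=RR@(up*np.sin(q)+le*np.cos(q));n=RR@ax
    return c+n*.035,L,Wd,n
H=np.array([0,0,.15]);G=np.array([.03,.15,.11])
def box(w):
    c,L,Wd,n=w;return np.array([c+a*.032*L+b*.007*Wd+k*.013*n for k in(1,-1) for a,b in((1,1),(1,-1),(-1,-1),(-1,1))])
def draw(s,w,im):
    p=proj(s,box(w)).round().astype(int)
    for q in(p[:4],p[4:]): cv2.polylines(im,[q],True,(0,255,0),1)
E
python3 - <<'E'
from wp import *
s=snapshot("wrist");a=snapshot("side");w=[wing(G,0,.3),wing(H,-.039,-.33)]
o=[]
for S in(s,a):
    im=S["frame"].copy()
    for x in w: draw(S,x,im)
    o.append(im[75:225,220:480] if S is s else im[190:340,180:440])
print(w)
cv2.imwrite("pics/ov.png",cv2.resize(np.vstack(o),None,fx=2,fy=2))
E
```

```text
[(array([0.63972921, 0.16862207, 0.14031089]), array([ 0.12395896, -0.86975124,  0.47766824]), array([0.96455783, 0.21862101, 0.1477601 ]), array([-0.23294285,  0.44242246,  0.8660254 ])), (array([0.49363585, 0.12559067, 0.18031089]), array([ 0.64553848, -0.59960907,  0.47302117]), array([ 0.73268894,  0.66099617, -0.16202151]), array([-0.21551562,  0.4511685 ,  0.8660254 ]))]
```

View pics/ov.png

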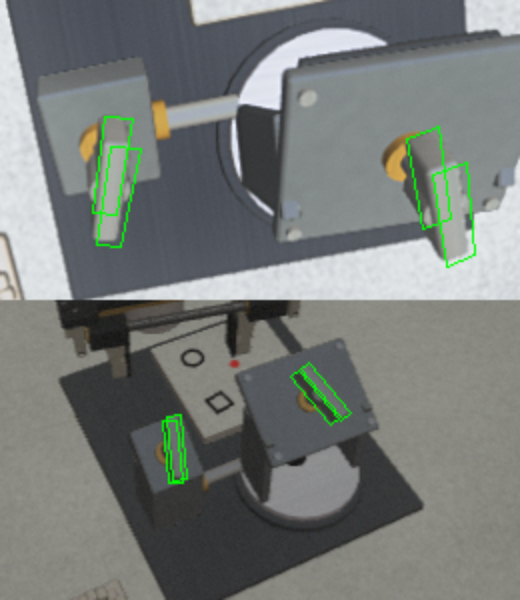

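The overlay matches the wings to within 2–4 mm. Going down over the side wing.

```bash
python3 go.py 639 169 133 190 4 60 f
```

```text
[42.5  6.   0.2] 1.5 60.0
[42.5  6.   0.1] 1.5 60.0
[42.5  6.  -0.1] 1.5 60.0
[42.5  6.  -0.3] 1.5 60.0
tcp [631.8 191.8 303.1] heading -163.8 j [ 33.8  16.9   5.2   0.1 -77.9 -17.7] F [ 0.  -0.1  0.3] op 87.3 t 3.1 tilt -1.0
```

>>> arm_command --commands '[20,12,0,3,70,40,12,0,3,60,40,0,0,0,60,40,0,0,0,60,30,0,0,0,60]'

```text
clock: 3.72
tool_pos: [0.6407, 0.1638, 0.1358]
orientation: [-167.0, 88.9, 22.6]
force: [0.3, -0.2, 0.5]
opening: 0.0529
```

```bash
python3 go.py 639 169 133 190 1 30 f;python3 - <<'E'
from h import *
cv2.imwrite("pics/w2.png",snapshot("wrist")["frame"])
E
```

```text
[ 2.8 -5.4  0.9] -0.4 30.0
tcp [640.7 163.8 135.8] heading -170.4 j [ 31.3  22.4  -9.    0.2 -57.5 -21.8] F [ 0.3 -0.2  0.5] op 52.9 t 3.725 tilt -0.9998
```

View pics/w2.png

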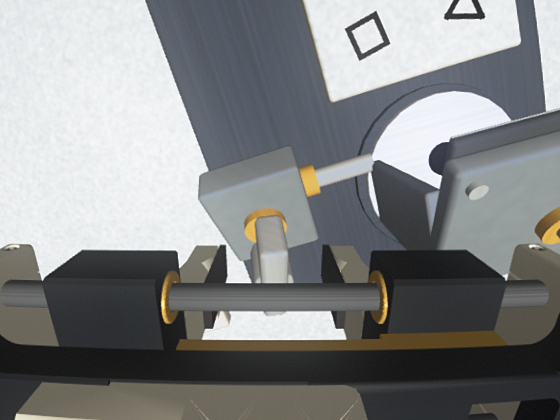

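The wing at (272,265) is centred between the fingers, which sit at about 225 and 325. I'll close loosely and turn counter-clockwise.

>>> arm_command --commands '[2,-5,1,0,28,0,0,0,0,26,0,0,0,-10,26,0,0,0,-10,26,0,0,0,-10,26]'

```text
clock: 4.4
tool_pos: [0.6405, 0.1686, 0.1369]
orientation: [163.8, 88.5, 24.1]
force: [0.4, 1.6, -8.5]
opening: 0.023
```

>>> arm_command --commands '[0,0,0,-10,26,0,0,0,-10,26,0,0,0,-10,26,0,0,0,-10,26,0,0,0,0,26]'

```text
clock: 5.03
tool_pos: [0.6397, 0.1685, 0.1396]
orientation: [126.7, 88.5, 28.1]
force: [3.2, 0.6, -9.0]
opening: 0.0231
```

```bash
cat > chk.py <<'E'
from h import *
T=np.load("rig.npy");ring=np.array([204.6,36.7])
for n in("scene","side"):
    s=snapshot(n)
    for c,a in red(s):
        r=((plane(s,[c],.03)[0]-T[:3,3])@T[:3,:3])*1e3
        if abs(r[1])<90 and 60<r[0]<260:
            th=np.arctan2(r[1],r[0]);print(n,c,a,r[:2].round(1),"side",round(-th/.12,2),"head",round((165-np.hypot(*r[:2]))/20,2))
E
python3 chk.py; python3 go.py 639 169 133 190 1 30 f
```

```text
scene [246.67 246.11] 9 [168.6  11.3] side -0.56 head -0.2
[ 6.6 -0.9 -0.3] 71.2 30.0
tcp [639.7 168.5 139.6] heading -98.8 j [ 31.7  22.   -9.1   0.1 -57.4  49.5] F [ 2.  -0.1 -8.2] op 23.0 t 5.125 tilt -0.9996
```

>>> arm_command --commands '[1,0,0,-10,26,1,0,0,-10,26,1,0,0,-10,26,1,0,0,-10,26,0,0,0,-6,26]'

```text
clock: 5.75
tool_pos: [0.6411, 0.1692, 0.1422]
orientation: [78.9, 88.1, 26.5]
force: [0.8, 1.4, -6.6]
opening: 0.0234
```

```bash
python3 chk.py; python3 go.py 639 169 135 190 1 30 f
```

```text
scene [254.5 246.2] 10 [166.5  29.6] side -1.47 head -0.2
[ 7.2 -2.1 -1.1] 117.5 30.0
tcp [641.1 169.2 142.3] heading -52.5 j [ 31.7  21.8  -9.    0.2 -57.3  95.7] F [-1.1  1.6 -2.9] op 22.9 t 5.85 tilt -0.9995
```

Side screw is at −1.47 against a target of −1.50, which is about 1 mm at the spot. I'll release it, lift, and move to the head wing.

>>> arm_command --commands '[-2,0,0,0,42,-2,0,0,0,45,-30,0,0,0,50,-60,0,0,0,60,-40,0,0,0,60]'

```text
clock: 6.48
tool_pos: [0.6367, 0.1664, 0.2799]
orientation: [76.0, 88.3, 22.8]
force: [0.1, 0.9, 0.5]
opening: 0.0516
```

```bash
python3 chk.py; python3 - <<'E'
from wp import *
c,L,W,n=wing(H,.176,-.3);print(c,"head of jaw",np.degrees(np.arctan2(L[1],L[0]))+90, np.degrees(np.arctan2(W[1],W[0])))
E
python3 go.py 491 127 270 230 10 60 f
```

```text
scene [254.5 246.2] 10 [166.5  29.6] side -1.47 head -0.2
side [285.  227.5] 4 [169.3  28.6] side -1.39 head -0.33
[0.49044057 0.12361782 0.18031089] head of jaw 57.50787197678438 52.848613722349505
[  0.7 -14.2  -5.6] 7.7 60.0
[  0.7 -14.8  -3.7] 7.7 60.0
[  0.7 -15.2  -1.7] 7.7 60.0
[  0.7 -15.3   0.4] 7.7 60.0
[  0.7 -15.1   2.4] 7.7 60.0
[  0.7 -14.7   4.4] 7.7 60.0
[  0.7 -13.9   6.3] 7.7 60.0
[  0.7 -13.    8.1] 7.7 60.0
[  0.7 -11.8   9.8] 7.7 60.0
[  0.7 -10.3  11.3] 7.7 60.0
tcp [638.3 166.9 283. ] heading -53.2 j [ 31.7  16.2   1.6   0.3 -73.3  95. ] F [1.1 0.3 1.4] op 52.5 t 6.575 tilt -0.9993
```

>>> arm_command --commands '[0,-14,-6,7,60,0,-15,-4,7,60,0,-15,-2,7,60,0,-15,0,7,60,0,-15,2,7,60]'

```text
clock: 7.2
tool_pos: [0.5639, 0.1467, 0.2822]
orientation: [111.7, 87.7, 21.9]
force: [-0.3, -0.8, 0.1]
opening: 0.0525
```

>>> arm_command --commands '[0,-15,4,7,60,0,-14,6,7,60,0,-13,8,7,60,0,-12,10,7,60,0,-10,11,7,60]'

```text
clock: 7.82
tool_pos: [0.4886, 0.1227, 0.2805]
orientation: [147.5, 87.5, 21.1]
force: [-0.3, 0.6, -0.6]
opening: 0.0528
```

```bash
python3 go.py 490 124 174 236 3 60 f;python3 chk.py; python3 - <<'E'
from wp import *
s=snapshot("wrist");im=s["frame"].copy();draw(s,wing(H,.176,-.3),im);cv2.imwrite("pics/w3.png",im)
E
```

```text
[35.5 -0.7  0.7] -0.8 60.0
[35.5 -0.7  0.7] -0.8 60.0
[35.5 -0.8  0.7] -0.8 60.0
tcp [488.6 122.7 280.5] heading -126.4 j [ 37.    0.6 -17.5   0.7 -69.4  16.3] F [-0.3  0.6 -0.6] op 52.8 t 7.825 tilt -0.999
scene [254.5 246.2] 10 [166.5  29.6] side -1.47 head -0.2
side [284.62 226.62] 13 [172.3  28.1] side -1.35 head -0.48
```

View pics/w3.png

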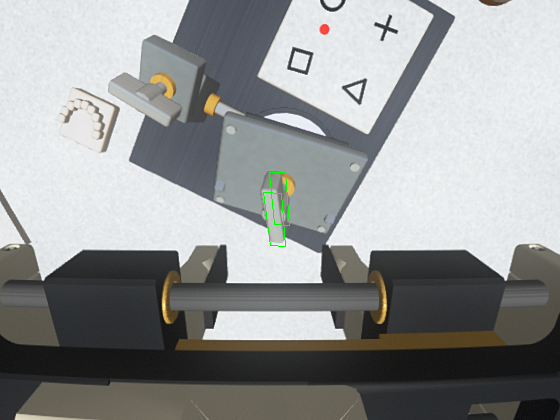

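The overlay sits on the head wing at about (275,210), and the spot at (325,30) now lines up with the ring above it. Going down.

>>> arm_command --commands '[36,0,1,0,60,36,-1,1,-1,60,34,-1,1,-1,60,0,0,0,0,28,0,0,0,0,26]'

```text
clock: 8.6
tool_pos: [0.4943, 0.1248, 0.1751]
orientation: [144.2, 87.1, 20.7]
force: [0.4, 0.3, 1.2]
opening: 0.0378
```

```bash
python3 go.py 490 124 175 236 1 26 f;python3 chk.py
```

```text
[-0.1 -3.2  3. ] 0.5 26.0
tcp [494.3 124.8 175.1] heading -123.5 j [ 36.9   5.5 -26.8   1.  -54.9  19. ] F [0.4 0.3 1.2] op 37.8 t 8.6 tilt -0.9987
scene [254.5 246.2] 10 [166.5  29.6] side -1.47 head -0.2
side [284.75 226.67] 12 [172.   27.9] side -1.34 head -0.46
```

>>> arm_command --commands '[0,-3,3,0,26,0,0,0,-10,26,0,0,0,-10,26,0,0,0,-10,26,0,0,0,-10,26]'

```text
clock: 9.32
tool_pos: [0.4886, 0.1235, 0.178]
orientation: [104.8, 87.0, 22.4]
force: [2.5, -3.2, -3.4]
opening: 0.0233
```

>>> arm_command --commands '[0,0,0,-10,26,0,0,0,-10,26,1,0,0,-10,26,1,0,0,-10,26,1,0,0,0,26]'

```text
clock: 9.95
tool_pos: [0.4901, 0.1231, 0.1805]
orientation: [62.6, 86.5, 21.5]
force: [-2.8, -1.2, 3.5]
opening: 0.0233
```

```bash
python3 go.py 490 124 175 236 1 26 f;python3 chk.py
```

```text
[ 5.5  0.3 -0.9] 82.9 26.0
tcp [490.1 123.1 180.5] heading -41.1 j [ 37.2   4.4 -27.3   1.2 -54.9 101.1] F [-2.8 -1.2  3.5] op 23.3 t 9.95 tilt -0.9981
scene [254.73 254.82] 11 [194.1  34.3] side -1.46 head -1.6
side [278.55 220.36] 11 [198.1  32.4] side -1.35 head -1.79
```

>>> arm_command --commands '[2,0,0,-10,26,2,0,0,-10,26,1,0,0,-6,26,0,0,0,0,26]'

```text
clock: 10.55
tool_pos: [0.4909, 0.124, 0.1806]
orientation: [37.7, 86.2, 22.5]
force: [1.0, -1.3, -4.0]
opening: 0.023
```

```bash
python3 go.py 490 124 175 236 1 26 f;python3 chk.py
```

```text
[ 5.6 -0.5 -1.1] 108.7 26.0
tcp [490.9 124.  180.6] heading -15.3 j [ 37.2   4.3 -27.5   1.2 -54.5 126.9] F [ 1.  -1.3 -4. ] op 23.0 t 10.55 tilt -0.9978
scene [254.5  256.71] 14 [200.1  34.7] side -1.43 head -1.9
side [276.64 218.09] 11 [207.3  33.3] side -1.33 head -2.25
```

```bash
cat > ringm.py <<'E'
from h import *
T=np.load("rig.npy");o=[]
for n,(x,y) in(("scene",(255,258)),("side",(276,218))):
    P=[]
    for k in range(4):
        s=snapshot(n);f=s["frame"]
        c0=f[y-14:y+15,x-17:x+18].astype(float);g=c0[...,1]
        rm=np.clip(c0[...,2]-c0[...,1]-25,0,None);yy,xx=np.mgrid[y-14:y+15,x-17:x+18]
        sp=np.array([(xx*rm).sum(),(yy*rm).sum()])/rm.sum()
        dark=((c0.max(2)<.62*np.median(c0.max(2)))).astype(np.uint8)
        cs,_=cv2.findContours(dark,cv2.RETR_EXTERNAL,cv2.CHAIN_APPROX_NONE)
        cs=[c for c in cs if 30<cv2.contourArea(c)<260 and cv2.boundingRect(c)[0]>0];e=cv2.fitEllipse(max(cs,key=cv2.contourArea));rc=np.array(e[0])+(x-17,y-14)
        q=(plane(s,[sp,rc],.03)-T[:3,3])@T[:3,:3]*1e3;P.append(np.r_[q[0,:2]-q[1,:2],q[1,:2]])
    print(n,sp.round(2),rc.round(2),np.round(e[1],1),"spot-ring mm",np.mean(P,0).round(1),np.std(P,0).round(1))
    o.append(cv2.resize(f[y-25:y+26,x-30:x+31],None,fx=6,fy=6,interpolation=cv2.INTER_CUBIC))
cv2.imwrite("pics/ring_%d.png"%(get_obs()["clock"]*1000),cv2.convertScaleAbs(np.hstack(o),alpha=1.3))
E
python3 ringm.py; ls pics
```

```text
c_scene.png
c_side.png
ov.png
s1.png
scene0.png
side0.png
w1.png
w2.png
w3.png
wrist0.pngTraceback (most recent call last):
  File "ringm.py", line 12, in <module>
    cs=[c for c in cs if 30<cv2.contourArea(c)<260 and cv2.boundingRect(c)[0]>0];e=cv2.fitEllipse(max(cs,key=cv2.contourArea));rc=np.array(e[0])+(x-17,y-14)
                                                                                                  ~~~^^^^^^^^^^^^^^^^^^^^^^^^
ValueError: max() iterable argument is empty
```

```bash
python3 - <<'E'
t=open("ringm.py").read()
a=t.index("        dark=");b=t.index("        q=(")
t=t[:a]+'''        m=c0.max(2);w=np.clip(.8*np.median(m)-m,0,None);w[(abs(xx-x)>9)|(abs(yy-y)>7)]=0
        pts=np.argwhere(w>8)[:,::-1].astype(np.float32);e=cv2.fitEllipse(cv2.convexHull(pts));rc=np.array(e[0])+(x-17,y-14)
'''+t[b:]
open("ringm.py","w").write(t)
E
python3 ringm.py; ls pics|grep ring
```

```text
scene [254.65 257.03] [253.87 260.11] [12. 18.] spot-ring mm [ -9.8   0.3 210.8  34.8] [0. 0. 0. 0.]
side [276.61 218.33] [275.59 218.51] [ 9.  11.4] spot-ring mm [ -0.6  -2.6 207.2  36.4] [0. 0. 0. 0.]
ring_11100.png
```

View pics/ring_11100.png

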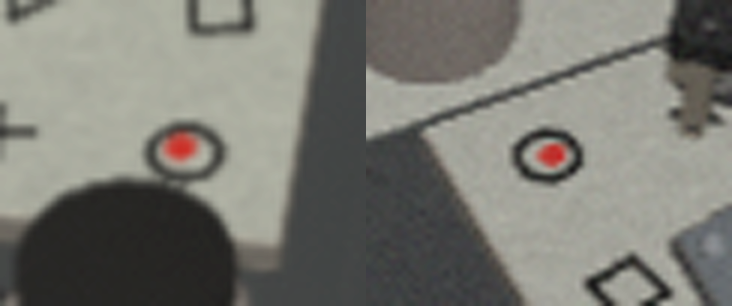

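Both views show the spot inside the ring. It is off by about −1 to −2.5 mm in x and −2 mm in y. I'll add about 5° on the head screw to centre it, then release.

>>> arm_command --commands '[0,0,0,-5,26,0,0,0,0,26]'

```text
clock: 11.35
tool_pos: [0.491, 0.1242, 0.1805]
orientation: [32.6, 86.2, 22.5]
force: [-2.6, 0.4, 4.3]
opening: 0.0232
```

```bash
python3 ringm.py;python3 chk.py
```

```text
scene [254.57 257.53] [253.87 260.11] [12. 18.] spot-ring mm [ -8.2   0.4 210.8  34.8] [0. 0. 0. 0.]
side [276.26 217.9 ] [275.59 218.51] [ 9.  11.4] spot-ring mm [  1.   -2.5 207.2  36.4] [0.1 0.  0.  0. ]
scene [254.5 257.5] 12 [202.5  35.1] side -1.43 head -2.03
side [276.36 218.09] 11 [207.6  34. ] side -1.35 head -2.27
```

>>> arm_command --commands '[0,0,0,3,32,-3,0,0,0,45,-30,0,0,0,50,-50,0,0,0,50,-40,0,0,0,50]'

```text
clock: 12.48
tool_pos: [0.4825, 0.1197, 0.3024]
orientation: [33.0, 86.6, 20.1]
force: [0.9, 0.2, -0.5]
opening: 0.0437
```

>>> arm_command --commands '[0,0,0,0,50,0,0,0,0,50]'

```text
clock: 12.72
tool_pos: [0.4837, 0.1202, 0.3053]
orientation: [33.8, 86.3, 21.0]
force: [0.8, -1.2, -1.4]
opening: 0.0439
```

```bash
python3 ringm.py;python3 chk.py; ls -t pics|head -1 ; python3 go.py 490 124 300 236 1 26 f; python3 - <<'E'
import cv2,glob,os
f=max(glob.glob("pics/ring_*"),key=os.path.getmtime);cv2.imwrite("pics/final.png",cv2.imread(f))
E
```

```text
scene [254.56 257.53] [253.87 260.11] [12. 18.] spot-ring mm [ -8.2   0.4 210.8  34.8] [0. 0. 0. 0.]
side [276.29 217.91] [275.6  218.49] [ 9.1 11.4] spot-ring mm [  1.   -2.5 207.2  36.4] [0. 0. 0. 0.]
scene [254.5 257.5] 12 [202.5  35.1] side -1.43 head -2.03
side [276.5 218. ] 12 [207.7  33.5] side -1.33 head -2.27
ring_13125.png
[6.  4.8 4.8] 111.1 26.0
tcp [483.9 120.3 305.5] heading -12.9 j [ 37.5  -1.4 -16.5   1.1 -71.3 129.4] F [0.1 0.2 0.5] op 44.0 t 13.225 tilt -0.9979
```

View pics/final.png

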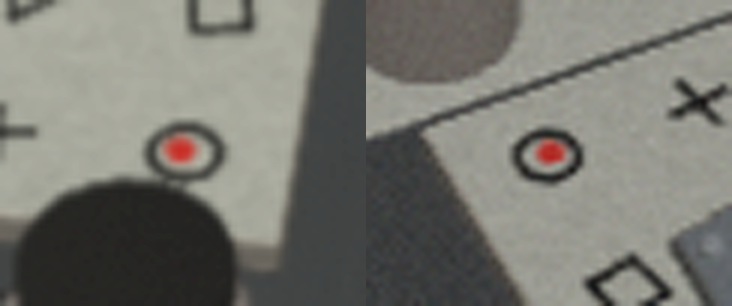

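Both views show the spot inside the ring with a pale gap all round, about 2–2.5 mm off centre against the 5 mm limit. The tool is well clear of everything, so I'll hand in.

```bash
python3 -c "
from plant import *
print(close_job())"
```

```text
the job is handed in; nothing more can be done
None
```

The red spot now lies wholly inside the ring mark, about 2–2.5 mm off centre against the 5 mm limit, and the job is handed in. The hand-in gave no verdict.

- **Method:** I turned each wing with the fingers loosely round it and the tool pointing down. The side screw went from about +0.3 to −1.4 rad, and the head screw from about −0.3 to −2.1 rad.
- **At hand-in:** both screws were released and the gripper had been lifted about 12 cm above the head's wing. The force reading was near zero, at about 13 s on the clock. The spot had not moved after release.
- **Disagreement:**
  - The two cameras differ by about 2 mm along the stage, giving spot-minus-ring offsets of about (−1, −2) mm and (+1, −2.5) mm.
  - My automatic ring fit in the scene view gave about −8 mm because the jar's black lid spoiled it. I discarded it and went by the enlarged picture.
- **Not checked:** I took no final measurement of the bottle, jar or cast. The tool never went near them. The mirror was not approached either.

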